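# Load the insert carrier and latch its slide gate

### The arm

A 7-joint arm with a two-finger parallel gripper is mounted at the origin on a cart in front of the work surface, level with it; the furniture and walls round the work are solid. World frame = base frame: x ahead of the robot, y to its left, z up, the work surface at z = 0. Lengths are in m, angles in rad, forces in N, time in s.
With the tool pointing down it reaches from about 0.35 to 0.9 m from the base axis. Payload 7.2 kg.
Tool frame: the origin (TCP) lies at the very end of the fingers, on their centre line; the grasp point (between the pads) lies 19 mm behind it; z points along the fingers, y is the direction in which the jaws open and shut (so a half turn about z gives the same grasp; the last joint's range is limited). The gripper opens to 88 mm and grips with 3 to 60 N. Pads are 20 mm wide; open, the fingers measure 115 mm over their backs; the gripper's body (75 mm by 178 mm) begins 61 mm behind the grasp point.
Start: joints at [-1.359, 0.411, -0.013, 1.596, 0.006, 1.134, -0.082], TCP at [0.173, 0.601, 0.223] pointing down, gripper open.
Joint ranges: [-2.95, 2.95], [-0.29, 1.99], [-1.47, 1.44], [0.14, 2.54], [-1.03, 4.17], [0.13, 1.85], [-2.86, 2.86]. Speed limits (rad/s): [2.39, 2.39, 3.01, 3.01, 3.14, 3.14, 3.14].

### API

Orientations are given as a rotation vector (axis times angle).
In Python, from bench import bot, eyes, job_done, regions_of, spot_point gives the robot as it stands.
- The arm moves only by the tool servo_tool, never from a script. Its argument "increments" is a list of rows, each a list of 3 entries, a list of its own where there are three numbers: the finger opening in mm, from 0 to 87.8, then the shift along the tool's x, y, z in mm, then the turn, a rotation vector about the tool's x, y, z in rad. In form: [[grip, [x, y, z], [rx, ry, rz]], ...]. A call has exactly 8 rows; each row is the pose to reach, as a shift and turn from the pose commanded when the call began, along the tool's axes at that moment; what a row does not reach only later rows make up. A row lasts 1/8 s, in which the tool goes at most 62.5 mm and 10.7 degrees, less where a joint would pass 70% of its speed; a pose out of reach is approached as far as the arm can. A call with a gripper value outside its range is refused whole. The fingers move at their own pace and stop on an object; the grip force is fixed at half the most. Time passes only in rows, so rows that repeat a pose let the fingers close, or fill a call up. It gives the time, the measured TCP pose, the force and the opening at its end, in the units of the state.
- bot.get_obs(): the state, without advancing time (a new reading comes with each control period).
- eyes.get_image(name): name is "scene" or "top" or "wrist"; returns a dict with "frame" (384x512x3 uint8, blue, green, red), "fov_y" (degrees; the focal length in pixels is half the picture's height over the tangent of half this angle, whatever the lens; pixels are square), "cx", "cy" (the principal point, pixels), "extrinsics" (4x4, takes a point from camera to world coordinates). Camera axes: x right, y up, looking along -z (the intrinsics and any distortion apply to the point x, -y, -z); pixel columns grow to the right and rows downward; lengths in m; the calibration is good to about 2 mm. A picture is of the moment at which its call begins. There is no depth.
- job_done(): hands the job in, once; it reports no verdict.
Trained networks look in a picture, given as the dict that the camera call returned (one of the last four; its "shot" number tells which), for a name from the list of things; names that differ only in an ending like _2 or _b are one class to them, and where a whole thing is asked for, a point or a joint stands for the part that bears it (a point fixed in the world has none). Each returns a list of dicts, best first, with "score" (0 to 1); they miss things now and then, are a little off and sometimes report something else, mostly with a low value. They report only what shows in the picture. A call takes as long as a camera call. They do not tell look-alikes from the thing itself.
- regions_of(target, picture): "mask" (384x512 bool, what is visible of it) and "point" ([column, row] in pixels, amid what is visible of it).
- spot_point(target, picture): "point" ([column, row] in pixels: a listed point, or the origin of a listed thing).
The state is a dict: "time": time; "joint_pos": joint angles; "qd": joint speeds; "joint_efforts": joint torques, N m; "position": TCP position; "orientation": TCP orientation; "force": force on the tool from outside, world axes, zero at the start; "torque": the same for the moment, N m; "gripper_width": finger opening in m.
Only numpy, scipy, OpenCV 4.12 (cv2) and the standard library are available. Lean on these libraries where they do the work, as an engineer would, in place of code of your own. Each camera call takes 0.05 s, during which the arm holds its last target.

### The job

Take the aluminium insert out of the grey parts tray, set it down on the clear bench and let go, then take it again across its sides and seat it flat and square in the carrier's pocket. Then push the carrier's slide gate fully shut over it by the orange tab until the spring catch clicks out behind it. Let go of everything and leave the marker, the red screwdriver and the small spanner where they lie.

Things in the scene. Friction and masses are not known exactly. Their poses are not given: they have to be found in the camera images.
- insert: loose aluminium block, 58 (own x) x 34 (own y) x 26 mm (z), about 0.14 kg, with two dark screw holes in its top; either way round fits. Origin at the centre of its underside. It starts lying lengthwise in the tray.
- tray: fixed grey parts trough, 166 x 56 x 35 mm high; origin at the centre of its underside, long axis own x. Inside it is 154 x 44 mm with a 5 mm floor, and walls 6 mm thick that stand 4 mm above the insert's top: the insert can be gripped there only by its two ends (across its 58 mm).
- carrier: fixed grey carrier, low and oblong; origin on the bench right under the centre of its pocket, own x = the way the gate shuts (roughly away from the robot), z up. It reaches from x = -151 to +45 mm and y = -33 to +33 mm; the catch housing stands at x -77 to -43, y +35 to +69, 62 mm high. Beside the pocket the bench is free.
- pocket (a point): centre of the pocket's floor, 8 mm above the bench. Pocket 62 (carrier x) x 38 mm (y), 3 mm lead-in chamfers. End walls 46 mm high at +x, 34.5 mm at -x. On the y sides only corner posts, 34 mm high, 10 mm long, at x = +-21 to +-31 mm; between them 42 mm is open for fingers down to the 8 mm floor. Only a grip across the insert's sides fits. Seated: long side along carrier x, top 34 mm above the bench.
- gate (a joint): slide gate, a 44 mm wide steel blade (36 to 42 mm above the bench) sliding along carrier +x over the pocket. In m: 0 = pulled right back, starts at 0 to 0.014 (pocket open), 0.0785 = end stop. Friction about 3 N; from 0.050 to 0.064 it also presses the catch aside (up to 12 N in all), and the catch springs out behind it as it passes 0.0745.
- gate_tab (a point): centre of the rear (carrier -x) face of the gate's upright orange push tab, 58 mm above the bench. The tab is 38 mm wide (carrier y), 8 mm thick, 42 to 72 mm above the bench; it moves with the gate. Guide rails beside the blade are 48 mm high; the gate's steel striker sticks out to y = +35 mm beside the tab; behind the tab 16 mm of blade, then free space.
- catch (a joint): brass spring catch on the carrier's +y side. Value in m: 0 = sprung right out (at rest, and again when it has clicked behind the gate), about 0.007 while the gate's steel striker presses it aside.
- catch_nose (a point): upper corner of the catch's nose, 63 mm above the bench; moves with the catch. 13 mm beside the tab's pushing zone (28 mm off the carrier's centre line).
- marker: red and white marker pen lying on the bench, 17 x 135 x 16 mm, origin at the centre of its underside; leave alone
- driver_red: red screwdriver lying on the bench near its front edge, 26 x 199 x 24 mm, origin at the centre of its underside; leave alone
- spanner_2: small steel spanner lying on the bench beyond the tray, 153 x 25 x 6 mm, origin at the centre of its underside; leave alone
- clear_spot (a point): middle of a clear patch of bench between the orange tool case and the carrier, about 11 x 11 cm, good for setting the insert down (bench height)
Mind the look-alikes: they are no part of the job. There is more than one size of the insert; the one meant has the size given above.

How it is judged:
On the way, in this order (a step that is already met when the one before it is completed fails the run):
1. the insert has been set down on the bench and let go (height (world z) of insert below 0.003 m and angle between insert's own z axis and vertical below 0.1 rad and linear speed of insert below 0.02 m/s and contact force between the fingers and insert below 0.2 N), for 0.2 s.
2. the insert lies flat in the pocket with the gate still open (x of insert in the frame of carrier between -0.0035 and 0.0035 m and y of insert in the frame of carrier between -0.0035 and 0.0035 m and z of insert in the frame of carrier below 0.0095 m and angle between insert's own z axis and vertical below 0.05 rad and value of joint gate below 0.03 m), for 0.2 s.
At the end, for the whole second after the job is handed in: The insert rests flat in the carrier's pocket (within 3.5 mm of its centre each way, underside at most 1.5 mm above the pocket floor, level within 0.05 rad, long side along the carrier within 0.15 rad), the gate is shut (beyond 0.0735 m) and the catch has sprung out behind it (below 0.002 m) (x of insert in the frame of carrier between -0.0035 and 0.0035 m and y of insert in the frame of carrier between -0.0035 and 0.0035 m and z of insert in the frame of carrier below 0.0095 m and angle between insert's own z axis and vertical below 0.05 rad and angle between the x axis of insert and the x axis of carrier, either way round below 0.15 rad and value of joint gate above 0.0735 m and value of joint catch below 0.002 m and linear speed of insert below 0.02 m/s); the robot touches nothing.
It fails at once if the marker is moved by more than 3 cm (distance of marker from where it was at the start of the episode above 0.03 m).
It fails at once if the red screwdriver is moved by more than 3 cm (distance of driver_red from where it was at the start of the episode above 0.03 m).
It fails at once if the small spanner is moved by more than 3 cm (distance of spanner_2 from where it was at the start of the episode above 0.03 m).
It also fails if it takes over 72 s, if anything falls off the work surface, if the arm or the gripper's body presses on something with over 40 N, if the wrist force passes 120 N, or if a joint passes its speed limit or range.

## Working session

There is one attempt and no reset: what is moved stays moved. The work goes in short steps, Python scripts to look and compute and a tool call to move; the robot and the scene stay as the last step left them, time stands still between calls to the robot, and variables do not carry over. Pictures are saved under pics/ and viewed, and the job is handed in when it is done.

Besides the shell and the picture viewer there is one more tool, called after ">>>" as name([rows], argument=value, ...), one row to a line, values as JSON. servo_tool: Moves the arm, as the interface text tells. Its arguments: {"type":"object","properties":{"increments":{"type":"array"}},"required":["increments"]}

```bash
ls; mkdir -p pics; cat > h.py <<'E'
import numpy as np, cv2
from scipy.spatial.transform import Rotation as R
from bench import bot, eyes, job_done, regions_of, spot_point
def ray(p,uv):
    f=p["frame"].shape[0]/2/np.tan(np.radians(p["fov_y"])/2)
    d=np.array([(uv[0]-p["cx"])/f,-(uv[1]-p["cy"])/f,-1.0])
    E=np.array(p["extrinsics"]); return E[:3,3],E[:3,:3]@d
def at_z(p,uv,z):
    o,d=ray(p,uv); return o+d*(z-o[2])/d[2]
def proj(p,X):
    E=np.array(p["extrinsics"]); c=E[:3,:3].T@(np.array(X)-E[:3,3])
    f=p["frame"].shape[0]/2/np.tan(np.radians(p["fov_y"])/2)
    return np.array([p["cx"]+f*c[0]/-c[2],p["cy"]-f*c[1]/-c[2]])
E
python3 - <<'E'
from h import *
o=bot.get_obs(); print({k:np.round(v,3) for k,v in o.items()})
for n in ["scene","top","wrist"]:
    p=eyes.get_image(n); print(n,{k:(np.round(v,3) if k!='frame' else 0) for k,v in p.items() if k!='shot'})
    cv2.imwrite(f"pics/{n}0.png",p["frame"])
    for t in ["insert","tray","carrier","pocket","gate_tab","catch_nose","marker","driver_red","spanner_2","clear_spot"]:
        try: print(t,[(np.round(s["point"],1),round(s["score"],2)) for s in spot_point(t,p)][:4])
        except Exception as e: print(t,e)
E
```

```text
pics
{'time': np.float64(0.0), 'joint_pos': array([-1.359,  0.412, -0.013,  1.597,  0.006,  1.134, -0.082]), 'qd': array([ 0.   ,  0.001,  0.002,  0.001, -0.001, -0.   , -0.002]), 'joint_efforts': array([-1.0000e-03, -5.8795e+01,  6.4200e-01, -2.9109e+01, -5.4000e-02,
        1.8000e-02,  0.0000e+00]), 'position': array([0.173, 0.6  , 0.222]), 'orientation': array([-4.380e-01, -3.111e+00,  3.000e-03]), 'force': array([ 0.195, -0.752,  1.183]), 'torque': array([0.011, 0.05 , 0.005]), 'gripper_width': np.float64(0.087)}
scene {'frame': 0, 'fov_y': np.float64(45.554), 'cx': np.float64(253.164), 'cy': np.float64(190.211), 'extrinsics': array([[ 0.71 ,  0.45 , -0.542, -0.375],
       [-0.705,  0.456, -0.543, -0.835],
       [ 0.003,  0.768,  0.641,  1.093],
       [ 0.   ,  0.   ,  0.   ,  1.   ]])}
insert [(array([317. , 265.2]), 0.6), (array([358.8, 303.5]), 0.6)]
tray [(array([320.6, 270. ]), 0.6)]
carrier [(array([210.7, 156.4]), 0.89)]
pocket [(array([205.8, 156.1]), 0.86)]
gate_tab [(array([181.1, 155.3]), 0.71)]
catch_nose [(array([194.4, 143.4]), 0.41)]
marker [(array([163.4, 144.
[... 674 characters left out ...]
b [(array([173.6, 195.5]), 0.74)]
catch_nose [(array([174.2, 178.1]), 0.57)]
marker [(array([141.1, 188.5]), 0.49), (array([175.2, 176.4]), 0.43)]
driver_red [(array([275. , 214.7]), 0.48)]
spanner_2 [(array([381.8, 172. ]), 0.6)]
clear_spot [(array([235.9, 202.7]), 0.57)]
wrist {'frame': 0, 'fov_y': np.float64(67.103), 'cx': np.float64(257.751), 'cy': np.float64(186.036), 'extrinsics': array([[ 0.276, -0.921, -0.276,  0.097],
       [ 0.961,  0.264,  0.079,  0.624],
       [-0.   , -0.288,  0.958,  0.384],
       [ 0.   ,  0.   ,  0.   ,  1.   ]])}
insert []
tray []
carrier []
pocket []
gate_tab []
catch_nose []
marker [(array([289.5, 350. ]), 0.67)]
driver_red []
spanner_2 []
clear_spot []
```

View pics/scene0.png

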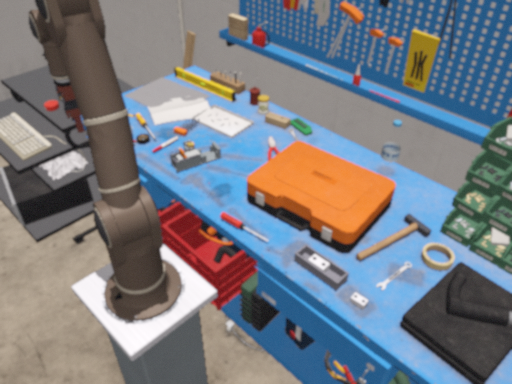

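View pics/top0.png

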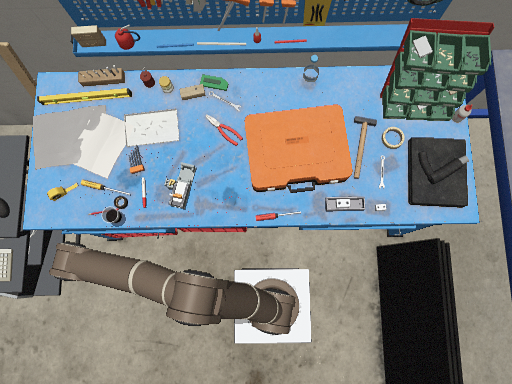

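View pics/wrist0.png

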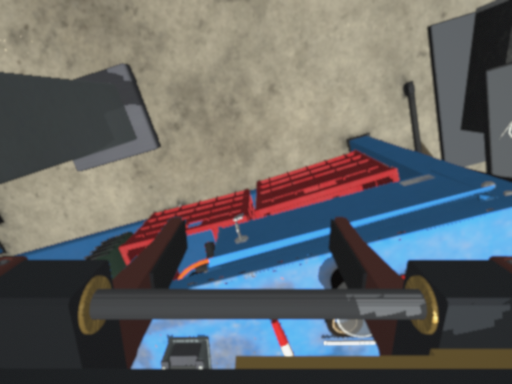

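```bash
python3 - <<'E'
from h import *
for n in ["scene","top"]:
    p=eyes.get_image(n)
    for t,z in [("insert",0.005),("tray",0),("carrier",0),("pocket",.008),("gate_tab",.058),("catch_nose",.063),("marker",0),("driver_red",0),("spanner_2",0),("clear_spot",0)]:
        print(n,t,[(np.round(at_z(p,s["point"],z),3),round(s["score"],2)) for s in spot_point(t,p)][:3])
    f=cv2.resize(p["frame"][120:320,130:430],None,fx=2.6,fy=2.6,interpolation=cv2.INTER_CUBIC)
    cv2.imwrite(f"pics/{n}1.png",f)
E
```

```text
scene insert [(array([ 0.43 , -0.311,  0.005]), 0.72), (array([ 0.401, -0.479,  0.005]), 0.46)]
scene tray [(array([ 0.426, -0.33 ,  0.   ]), 0.92)]
scene carrier [(array([0.58 , 0.389, 0.   ]), 0.83)]
scene pocket [(array([0.571, 0.377, 0.008]), 0.63)]
scene gate_tab [(array([0.461, 0.389, 0.058]), 0.71)]
scene catch_nose [(array([0.531, 0.398, 0.063]), 0.51)]
scene marker [(array([0.495, 0.564, 0.   ]), 0.49)]
scene driver_red [(array([ 0.382, -0.026,  0.   ]), 0.69)]
scene spanner_2 [(array([ 0.566, -0.499,  0.   ]), 0.52)]
scene clear_spot [(array([0.467, 0.155, 0.   ]), 0.76)]
top insert [(array([ 0.422, -0.477,  0.005]), 0.65), (array([ 0.445, -0.326,  0.005]), 0.6)]
top tray [(array([ 0.423, -0.331,  0.   ]), 0.93), (array([ 0.439, -0.315,  0.   ]), 0.43)]
top carrier [(array([0.565, 0.359, 0.   ]), 0.61)]
top pocket [(array([0.575, 0.362, 0.008]), 0.92), (array([0.494, 0.57 , 0.008]), 0.38)]
top gate_tab [(array([0.467, 0.41 , 0.058]), 0.57)]
top catch_nose [(array([0.545, 0.406, 0.063]), 0.36)]
top marker [(array([0.558, 0.434, 0.   ]), 0.22)]
top driver_red [(array([ 0.395, -0.026,  0.   ]), 0.66)]
top spanner_2 [(array([ 0.581, -0.491,  0.   ]), 0.66)]
top clear_spot [(array([0.442, 0.144, 0.   ]), 0.77), (array([0.478, 0.416, 0.   ]), 0.55)]
```

View pics/scene1.png

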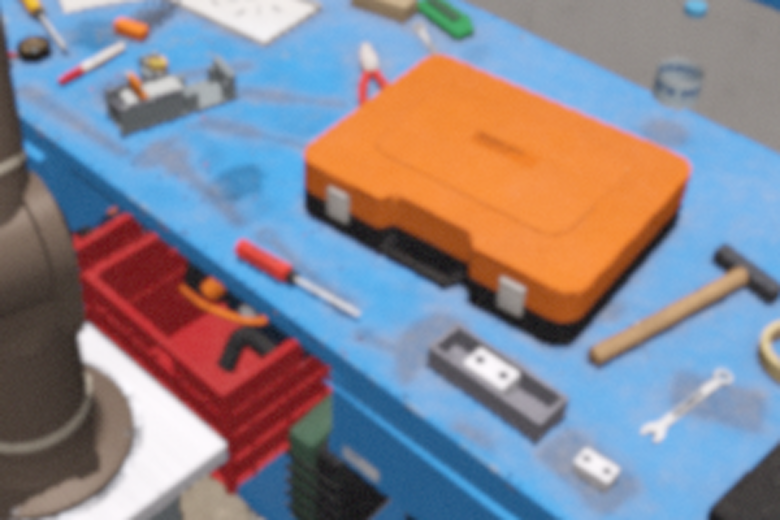

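View pics/top1.png

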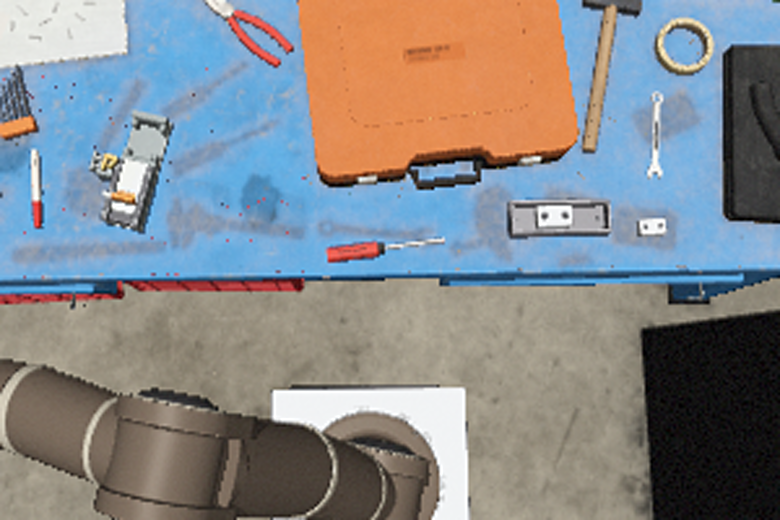

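```bash
python3 - <<'E'
from h import *
o=bot.get_obs(); M=R.from_rotvec(o["orientation"]).as_matrix(); print(np.round(M,3),o["position"],o["time"])
p=eyes.get_image("wrist");E=np.array(p["extrinsics"]);print(np.round(M.T@E[:3,:3],3), M.T@(E[:3,3]-o["position"]))
E
```

```text
[[-0.961  0.276 -0.   ]
 [ 0.276  0.961 -0.   ]
 [ 0.    -0.    -1.   ]] [0.17262687 0.60067397 0.22265643] 2.75
[[ 0.     0.958  0.288]
 [ 1.    -0.    -0.   ]
 [ 0.     0.288 -0.958]] [ 0.07891323  0.00136449 -0.16108191]
```

>>> servo_tool([
  [87, [-50, -16, -12], [0, 0, 0]],
  [87, [-105, -33, -24], [0, 0, 0]],
  [87, [-160, -50, -36], [0, 0, 0]],
  [87, [-215, -67, -48], [0, 0, 0]],
  [87, [-270, -84, -60], [0, 0, 0]],
  [87, [-325, -101, -72], [0, 0, 0]],
  [87, [-358, -112, -80], [0, 0, 0]],
  [87, [-358, -112, -80], [0, 0, 0]],
])

```text
time: 3.8
position: [0.4889, 0.3914, 0.3033]
orientation: [0.447, 3.108, 0.0]
force: [-0.2, -0.1, 0.7]
gripper_width: 0.087
```

```bash
python3 - <<'E'
from h import *
p=eyes.get_image("wrist");o=bot.get_obs();print(o["time"],o["position"],R.from_rotvec(o["orientation"]).as_matrix().round(3).tolist())
import pickle; pickle.dump(p,open("w1.pkl","wb"))
f=p["frame"].copy()
for t,z in [("pocket",.008),("gate_tab",.058),("catch_nose",.063),("marker",0),("clear_spot",0)]:
    for s in spot_point(t,p)[:2]:
        print(t,np.round(s["point"],1),np.round(at_z(p,s["point"],z),4),round(s["score"],2))
f=cv2.resize(f,(800,600),interpolation=cv2.INTER_CUBIC)
cv2.imwrite(f"pics/w1.png",f)
E
```

```text
3.85 [0.48670248 0.39330004 0.30272915] [[-0.96, 0.279, 0.0], [0.279, 0.96, 0.0], [-0.0, 0.0, -1.0]]
pocket [259.1 198.6] [0.5673 0.3723 0.008 ] 0.65
gate_tab [257.9 130.7] [0.4543 0.4033 0.058 ] 0.65
catch_nose [277.6 186.6] [0.5386 0.4083 0.063 ] 0.67
marker [363.4 124.1] [0.4971 0.5638 0.    ] 0.6
clear_spot [110.3 169.4] [0.4521 0.1507 0.    ] 0.88
clear_spot [261.7 197.7] [0.5697 0.3762 0.    ] 0.41
```

View pics/w1.png

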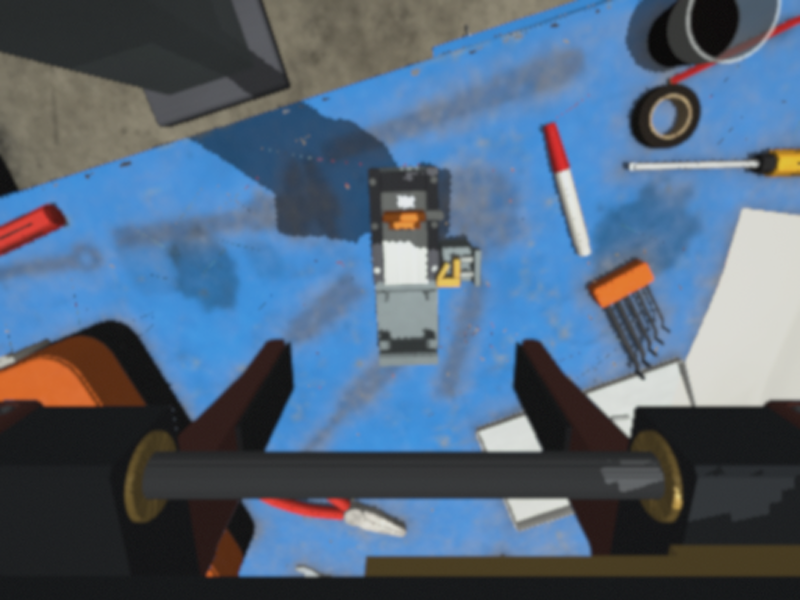

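>>> servo_tool([
  [87, [-8, -58, 4], [0, 0, -0.035]],
  [87, [-16, -117, 8], [0, 0, -0.07]],
  [87, [-25, -176, 12], [0, 0, -0.105]],
  [87, [-33, -235, 16], [0, 0, -0.14]],
  [87, [-42, -294, 20], [0, 0, -0.175]],
  [87, [-50, -353, 25], [0, 0, -0.21]],
  [87, [-59, -412, 29], [0, 0, -0.245]],
  [87, [-68, -470, 33], [0, 0, -0.28]],
])

```text
time: 5.1
position: [0.4208, -0.0773, 0.2698]
orientation: [-0.005, 3.14, 0.001]
force: [1.5, -0.8, -0.2]
gripper_width: 0.0869
```

>>> servo_tool([
  [87, [11, -60, 5], [0, 0, 0]],
  [87, [22, -120, 10], [0, 0, 0]],
  [87, [34, -180, 15], [0, 0, 0]],
  [87, [45, -225, 20], [0, 0, 0]],
  [87, [45, -241, 20], [0, 0, 0]],
  [87, [45, -241, 20], [0, 0, 0]],
  [87, [45, -241, 20], [0, 0, 0]],
  [87, [45, -241, 20], [0, 0, 0]],
])

```text
time: 6.1
position: [0.3769, -0.3161, 0.2497]
orientation: [-0.004, 3.141, 0.001]
force: [0.4, -0.2, 0.2]
gripper_width: 0.0867
```

```bash
python3 - <<'E'
from h import *
p=eyes.get_image("wrist");o=bot.get_obs();print(o["time"],o["position"],R.from_rotvec(o["orientation"]).as_matrix().round(3).tolist())
import pickle; pickle.dump(p,open("w2.pkl","wb"))
for t,z in [("insert",.005),("tray",0)]:
    for s in spot_point(t,p)[:2]:
        print(t,np.round(s["point"],1),np.round(at_z(p,s["point"],z),4),round(s["score"],2))
for s in regions_of("insert",p)[:2]:
    m=s["mask"].astype(np.uint8); c=max(cv2.findContours(m,0,2)[0],key=cv2.contourArea)
    r=cv2.minAreaRect(c); print(r, s["score"], [np.round(at_z(p,q,.031),4)[:2].tolist() for q in cv2.boxPoints(r)])
f=cv2.resize(p["frame"],(800,600),interpolation=cv2.INTER_CUBIC)
cv2.imwrite(f"pics/w2.png",f)
E
```

```text
6.15 [ 0.37685722 -0.31627577  0.24971099] [[-1.0, -0.002, 0.0], [-0.002, 1.0, 0.0], [-0.0, 0.0, -1.0]]
insert [257.9 192.7] [ 0.4306 -0.3143  0.005 ] 0.89
insert [146.7 177.9] [ 0.4083 -0.4757  0.005 ] 0.75
tray [253.4 189.4] [ 0.427 -0.321  0.   ] 0.77
((258.5, 195.0), (41.0, 26.0), 0.0) 0.94 [[0.4447, -0.3422], [0.4068, -0.3415], [0.4067, -0.2856], [0.4446, -0.2847]]
((143.82998657226562, 180.8099822998047), (21.354625701904297, 34.78965759277344), 81.8698959350586) 0.88 [[0.3941, -0.4938], [0.3872, -0.4466], [0.4169, -0.4453], [0.4241, -0.4935]]
```

View pics/w2.png

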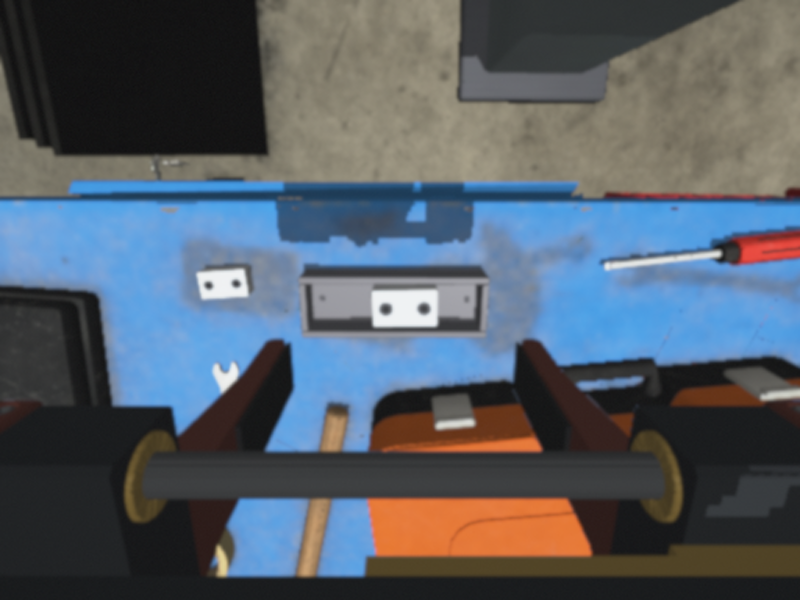

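```bash
python3 - <<'E'
from h import *
import pickle; p=pickle.load(open("w2.pkl","rb"))
g=p["frame"].min(axis=2); 
sub=np.zeros_like(g); sub[165:225,215:300]=g[165:225,215:300]
for th in (150,180,200):
    m=(sub>th).astype(np.uint8); c=max(cv2.findContours(m,0,2)[0],key=cv2.contourArea)
    r=cv2.minAreaRect(c); b=cv2.boxPoints(r); W=np.array([at_z(p,q,.031)[:2] for q in b]); print(th,r,W.round(4).tolist(),W.mean(0).round(4))
f=cv2.resize(p["frame"][155:230,180:325],None,fx=5.5,fy=5.5,interpolation=cv2.INTER_CUBIC);cv2.imwrite("pics/w2z.png",f)
E
```

```text
150 ((257.0, 193.5), (29.0, 84.0), 90.0) [[0.4026, -0.3727], [0.4024, -0.2585], [0.4445, -0.2567], [0.4448, -0.3744]] [ 0.4236 -0.3156]
180 ((258.5, 196.5), (23.0, 43.0), 90.0) [[0.4111, -0.343], [0.4109, -0.2842], [0.4446, -0.2833], [0.4447, -0.3436]] [ 0.4278 -0.3135]
200 ((258.5, 197.0), (22.0, 41.0), 90.0) [[0.4125, -0.3416], [0.4124, -0.2855], [0.4446, -0.2847], [0.4447, -0.3422]] [ 0.4285 -0.3135]
```

View pics/w2z.png

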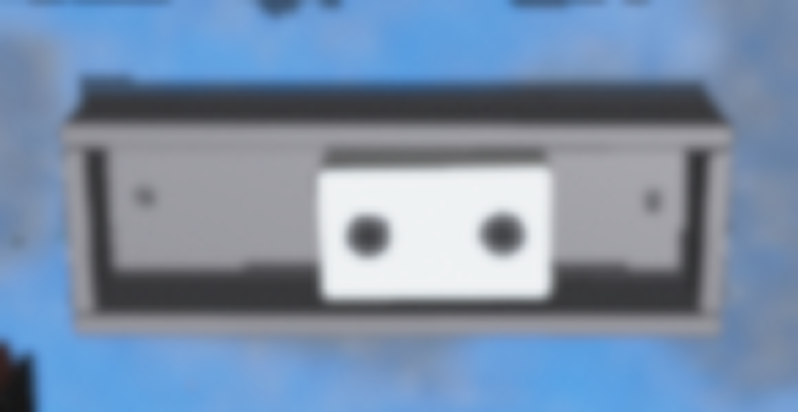

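>>> servo_tool([
  [87, [-25, 2, 50], [0, 0, 0]],
  [87, [-51, 2, 105], [0, 0, 0]],
  [87, [-51, 2, 160], [0, 0, 0]],
  [87, [-51, 2, 195], [0, 0, 0]],
  [87, [-51, 2, 220], [0, 0, 0]],
  [87, [-51, 2, 233], [0, 0, 0]],
  [87, [-51, 2, 239], [0, 0, 0]],
  [87, [-51, 2, 239], [0, 0, 0]],
])

```text
time: 7.3
position: [0.4277, -0.3155, 0.011]
orientation: [-0.0, 3.141, -0.0]
force: [0.7, -0.0, 0.7]
gripper_width: 0.0871
```

>>> servo_tool([
  [50, [0, 0, 0], [0, 0, 0]],
  [50, [0, 0, 0], [0, 0, 0]],
  [50, [0, 0, 0], [0, 0, 0]],
  [50, [0, 0, 0], [0, 0, 0]],
  [50, [0, 0, 0], [0, 0, 0]],
  [50, [0, 0, 0], [0, 0, 0]],
  [50, [0, 0, 0], [0, 0, 0]],
  [50, [0, 0, 0], [0, 0, 0]],
])

```text
time: 8.3
position: [0.4276, -0.3153, 0.011]
orientation: [-0.0, 3.141, 0.0]
force: [0.1, 1.1, 4.8]
gripper_width: 0.0578
```

>>> servo_tool([
  [50, [0, 0, -10], [0, 0, 0]],
  [50, [0, 0, -40], [0, 0, 0]],
  [50, [0, 0, -80], [0, 0, 0]],
  [50, [0, 20, -120], [0, 0, 0]],
  [50, [-4, 60, -130], [0, 0, 0]],
  [50, [-8, 110, -130], [0, 0, 0]],
  [50, [-12, 160, -130], [0, 0, 0]],
  [50, [-15, 210, -130], [0, 0, 0]],
])

```text
time: 9.3
position: [0.4422, -0.1039, 0.1411]
orientation: [0.0, 3.141, 0.0]
force: [1.8, 1.2, -1.7]
gripper_width: 0.058
```

```bash
python3 - <<'E'
from h import *
o=bot.get_obs();print(o["time"],o["position"],o["joint_pos"].round(2),o["gripper_width"],o["force"])
E
```

```text
9.3 [ 0.44218901 -0.10387351  0.14107433] [-0.41  0.24  0.62  2.12 -0.19  0.83  1.9 ] 0.05804163857804467 [ 1.80749441  1.21831281 -1.74889441]
```

>>> servo_tool([
  [50, [-3, 50, 0], [0, 0, 0.17]],
  [50, [-6, 100, 0], [0, 0, 0.35]],
  [50, [-9, 150, 0], [0, 0, 0.53]],
  [50, [-12, 200, 0], [0, 0, 0.71]],
  [50, [-13, 240, 0], [0, 0, 0.89]],
  [50, [-13, 254, 0], [0, 0, 1.07]],
  [50, [-13, 254, 20], [0, 0, 1.25]],
  [50, [-13, 254, 40], [0, 0, 1.43]],
])

```text
time: 10.3
position: [0.4552, 0.1491, 0.1006]
orientation: [2.065, 2.367, 0.001]
force: [-1.3, 0.0, -1.6]
gripper_width: 0.0578
```

>>> servo_tool([
  [50, [0, 0, 20], [0, 0, 0.17]],
  [50, [0, 0, 40], [0, 0, 0.34]],
  [50, [0, 0, 60], [0, 0, 0.42]],
  [50, [0, 0, 75], [0, 0, 0.42]],
  [50, [0, 0, 85], [0, 0, 0.42]],
  [50, [0, 0, 90], [0, 0, 0.42]],
  [50, [0, 0, 93], [0, 0, 0.42]],
  [50, [0, 0, 93], [0, 0, 0.42]],
])

```text
time: 11.3
position: [0.4554, 0.1487, 0.0078]
orientation: [-2.509, -1.891, -0.001]
force: [-0.5, 0.6, -1.1]
gripper_width: 0.058
```

```bash
python3 - <<'E'
from h import *
o=bot.get_obs();print(o["time"],o["position"],R.from_rotvec(o["orientation"]).as_matrix().round(3).tolist(),o["joint_pos"].round(2),o["gripper_width"],o["force"])
E
```

```text
11.3 [0.45544528 0.1487086  0.00782781] [[0.275, 0.961, 0.0], [0.961, -0.275, 0.0], [0.0, 0.0, -1.0]] [-0.96  0.59  0.71  2.16 -0.67  0.62 -0.05] 0.05796570929787167 [-0.45566548  0.59846189 -1.0643885 ]
```

>>> servo_tool([
  [50, [0, 0, 1], [0, 0, 0]],
  [50, [0, 0, 2], [0, 0, 0]],
  [50, [0, 0, 2], [0, 0, 0]],
  [50, [0, 0, 2], [0, 0, 0]],
  [70, [0, 0, 2], [0, 0, 0]],
  [87, [0, 0, 2], [0, 0, 0]],
  [87, [0, 0, 2], [0, 0, 0]],
  [87, [0, 0, 2], [0, 0, 0]],
])

```text
time: 12.3
position: [0.4553, 0.1486, 0.0056]
orientation: [2.509, 1.891, -0.0]
force: [-1.2, 0.0, -0.3]
gripper_width: 0.0867
```

>>> servo_tool([
  [87, [0, 0, 0], [0, 0, 0]],
  [87, [0, 0, -20], [0, 0, 0]],
  [87, [0, 0, -60], [0, 0, -0.1]],
  [87, [0, 0, -120], [0, 0, -0.28]],
  [87, [0, 0, -150], [0, 0, -0.46]],
  [87, [0, 0, -150], [0, 0, -0.64]],
  [87, [0, 0, -150], [0, 0, -0.82]],
  [87, [0, 0, -150], [0, 0, -1.0]],
])

```text
time: 13.3
position: [0.4551, 0.1487, 0.1558]
orientation: [-1.286, -2.866, -0.001]
force: [0.7, 0.3, 0.2]
gripper_width: 0.0871
```

>>> servo_tool([
  [87, [0, 0, 0], [0, 0, -0.18]],
  [87, [0, 0, 0], [0, 0, -0.36]],
  [87, [0, 0, 0], [0, 0, -0.5]],
  [87, [0, 0, 0], [0, 0, -0.57]],
  [87, [0, 0, 0], [0, 0, -0.57]],
  [87, [0, 0, 0], [0, 0, -0.57]],
  [87, [0, 0, 0], [0, 0, -0.57]],
  [87, [0, 0, 0], [0, 0, -0.57]],
])

```text
time: 14.3
position: [0.4552, 0.1488, 0.1556]
orientation: [-0.438, -3.111, 0.0]
force: [0.3, 0.5, 0.5]
gripper_width: 0.0868
```

```bash
cat >> h.py <<'E'
def tri(): 
    pass
E
python3 - <<'E'
from h import *
import pickle
p=eyes.get_image("wrist");o=bot.get_obs();pickle.dump((p,o),open("w3.pkl","wb"))
M=R.from_rotvec(o["orientation"]).as_matrix();print(o["time"],o["position"],M.round(4).tolist())
for s in regions_of("insert",p)[:1]:
    m=s["mask"]; g=p["frame"].min(axis=2)
    k=cv2.dilate(m.astype(np.uint8),np.ones((5,5)))
    for th in (0,170,200):
        mm=((g>th)&(k>0)).astype(np.uint8) if th else m.astype(np.uint8)
        c=max(cv2.findContours(mm,0,2)[0],key=cv2.contourArea); r=cv2.minAreaRect(c)
        W=np.array([at_z(p,q,.026)[:2] for q in cv2.boxPoints(r)]);c0=W.mean(0)
        e=[np.linalg.norm(W[i]-W[(i+1)%4]) for i in range(4)]; i=int(np.argmax(e[:2])); d=W[i]-W[(i+1)%4]
        print(th,s["score"],r,c0.round(4),np.round(e,4),"yaw",np.degrees(np.arctan2(d[1],d[0])),"tool off",(M.T@(np.r_[c0,0]-np.r_[o["position"][:2],0])*1000).round(1))
cv2.imwrite("pics/w3.png",cv2.resize(p["frame"],(800,600),interpolation=cv2.INTER_CUBIC))
p=pickle.load(open("w1.pkl","rb"))
f=cv2.resize(p["frame"][100:240,200:320],None,fx=4.2,fy=4.2,interpolation=cv2.INTER_CUBIC);cv2.imwrite("pics/w1z.png",f)
E
```

```text
14.35 [0.45526926 0.14874534 0.15562523] [[-0.961, 0.2765, 0.0], [0.2765, 0.961, -0.0], [-0.0, -0.0, -1.0]]
0 0.62 ((256.5, 176.0), (56.0, 33.0), 90.0) [0.4537 0.1492] [0.0333 0.0601 0.0353 0.0601] yaw 164.82453831624613 tool off [ 1.6  0.  -0. ]
170 0.62 ((257.5, 195.5), (17.0, 31.0), 90.0) [0.4737 0.1445] [0.0325 0.019  0.0331 0.019 ] yaw -106.04119139042257 tool off [-18.9   1.1   0. ]
200 0.62 ((257.0, 195.5), (15.0, 30.0), 90.0) [0.4736 0.144 ] [0.0315 0.0167 0.032  0.0167] yaw -106.04116749474622 tool off [-18.9   0.5   0. ]
```

View pics/w3.png

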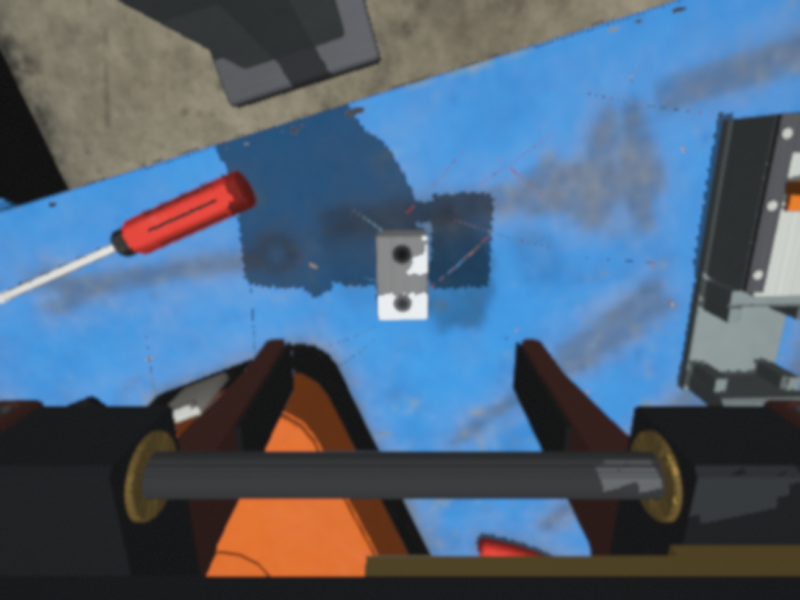

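View pics/w1z.png

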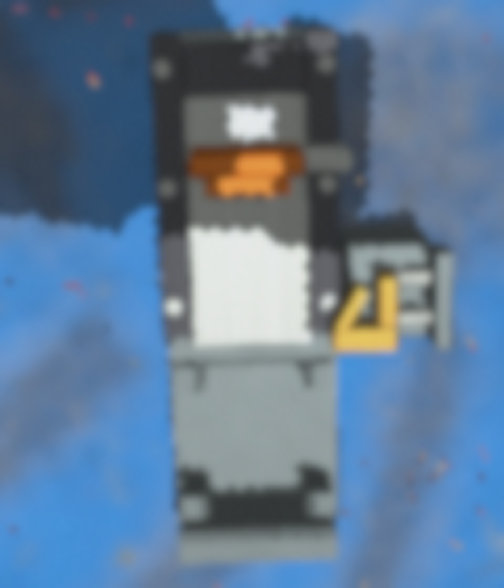

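>>> servo_tool([
  [87, [0, 0, 50], [0, 0, 0]],
  [87, [1, 0, 100], [0, 0, 0]],
  [87, [1, 0, 130], [0, 0, 0]],
  [87, [1, 0, 144], [0, 0, 0]],
  [87, [1, 0, 149], [0, 0, 0]],
  [87, [1, 0, 149], [0, 0, 0]],
  [25, [1, 0, 149], [0, 0, 0]],
  [25, [1, 0, 149], [0, 0, 0]],
])

```text
time: 15.4
position: [0.4548, 0.1494, 0.0074]
orientation: [0.438, 3.11, 0.002]
force: [-0.9, 0.9, -0.2]
gripper_width: 0.0707
```

>>> servo_tool([
  [25, [0, 0, 0], [0, 0, 0]],
  [25, [0, 0, 0], [0, 0, 0]],
  [25, [0, 0, 0], [0, 0, 0]],
  [25, [0, 0, 0], [0, 0, 0]],
  [25, [0, 0, 0], [0, 0, 0]],
  [25, [0, 0, -20], [0, 0, 0]],
  [25, [0, 0, -60], [0, 0, 0]],
  [25, [0, 0, -110], [0, 0, 0]],
])

```text
time: 16.4
position: [0.4535, 0.1485, 0.117]
orientation: [-0.438, -3.109, 0.003]
force: [0.1, 1.4, -1.1]
gripper_width: 0.0341
```

```bash
python3 - <<'E'
from h import *
import pickle
o=bot.get_obs(); print(o["time"],o["position"],o["joint_pos"].round(2),o["gripper_width"])
p=pickle.load(open("w1.pkl","rb"))
# features in w1z: zoom 4.2, offset (200,100). (u,v,X,Y,Z carrier)
F=[((340,555),45,33*0+ -33,46)]
from scipy.optimize import least_squares
# y sign: image right = +world y-ish = carrier +y
pts=[((181,558),( .045,-.033,.046)),((336,558),(.045,.033,.046)),
 ((150,35),(-.151,-.033,None)),]
def px(a): return (np.array(a)+0.5)/4.2-0.5+np.array([200,100])
def res(t,pts):
    c,s=np.cos(t[2]),np.sin(t[2]);r=[]
    for a,(X,Y,Z) in pts:
        if Z is None: Z=t[3]
        w=[t[0]+c*X-s*Y,t[1]+s*X+c*Y,Z]; r+=list(proj(p,w)-px(a))
    return r
E
```

```text
16.4 [0.45349316 0.14853006 0.11703327] [-0.9   0.33  0.59  2.09 -0.25  0.8   1.13] 0.03409492403402752
```

>>> servo_tool([
  [25, [-5, 25, -40], [0, 0, 0]],
  [25, [-25, 75, -43], [0, 0, 0]],
  [25, [-45, 125, -43], [0, 0, 0]],
  [25, [-70, 175, -43], [0, 0, 0]],
  [25, [-90, 225, -43], [0, 0, 0]],
  [25, [-101, 248, -43], [0, 0, 0]],
  [25, [-101, 248, -43], [0, 0, 0]],
  [25, [-101, 248, -43], [0, 0, 0]],
])

```text
time: 17.4
position: [0.6194, 0.3581, 0.1591]
orientation: [-0.439, -3.11, 0.002]
force: [-0.1, 0.4, -2.0]
gripper_width: 0.0339
```

```bash
python3 - <<'E'
from h import *
import pickle
p=eyes.get_image("wrist");o=bot.get_obs();pickle.dump((p,o),open("w4.pkl","wb"))
M=R.from_rotvec(o["orientation"]).as_matrix();print(o["time"],o["position"],M.round(4).tolist(),o["gripper_width"])
for t,z in [("pocket",.008),("gate_tab",.058),("catch_nose",.063),("carrier",0)]:
    for s in spot_point(t,p)[:2]:
        print(t,np.round(s["point"],1),np.round(at_z(p,s["point"],z),4),round(s["score"],2))
cv2.imwrite("pics/w4.png",cv2.resize(p["frame"],(800,600),interpolation=cv2.INTER_CUBIC))
cv2.imwrite("pics/w4z.png",cv2.resize(p["frame"][20:260,160:380],None,fx=2.5,fy=2.5,interpolation=cv2.INTER_CUBIC))
E
```

```text
17.45 [0.61942321 0.35803465 0.1594993 ] [[-0.9608, 0.2774, -0.0007], [0.2774, 0.9608, -0.0008], [0.0005, -0.0009, -1.0]] 0.0338733637304138
catch_nose [291.7  78.2] [0.5356 0.413  0.063 ] 0.6
carrier [259.9 126.8] [0.5721 0.3753 0.    ] 0.83
```

View pics/w4z.png

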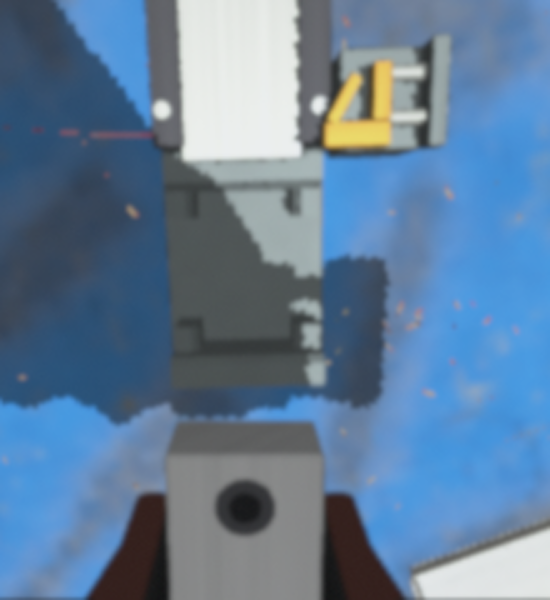

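```bash
python3 - <<'E'
from h import *
import pickle
p,o=pickle.load(open("w4.pkl","rb"))
q=lambda a:(np.array(a)+.5)/2.5-.5+np.array([160,20])
A=at_z(p,q((248.5,370)),.046)[:2];B=at_z(p,q((240.5,150)),.042)[:2];C=at_z(p,q((239,125)),.048)[:2]
for n,a,b in(("AB",A,B),("AC",A,C)):
    d=(a-b)/np.linalg.norm(a-b);print(n,a,b,"yaw",np.degrees(np.arctan2(d[1],d[0])))
d=(A-B)/np.linalg.norm(A-B)
for nm,a,z,X in(("outer",(248.5,386),.046,.045),("inner",(248,353),.046,.034),("innerbot",(248,341),.008,.031),("-xwall lo",(242,186),.0345,-.031),("floor edge l",(242,188),.008,-.031)):
    w=at_z(p,q(a),z)[:2]; print(nm,w.round(4),"pocket ctr",(w-d*X).round(4))
for a,b,z in (((172,386),(325,386),.046),((165,250),(323,250),.008),((148,60),(331,60),.048),((180,100),(300,100),.042)):
    print(np.linalg.norm(at_z(p,q(a),z)-at_z(p,q(b),z)).round(4), z,((at_z(p,q(a),z)+at_z(p,q(b),z))/2).round(4))
# held insert: bottom corners of near end face? 
t=o["position"]; M=R.from_rotvec(o["orientation"]).as_matrix()
for X in (28,29,30):
  for zt in (-.006+.0,-.006+.026):
    for s in(-17,17):
        w=t+M@np.array([X/1000,s/1000,-(zt)]) ; print(X,zt,s,((proj(p,w)-[160,20]+.5)*2.5-.5).round(1))
E
```

```text
AB [0.60542467 0.36472787] [0.52720068 0.38416178] yaw -13.952044773765547
AC [0.60542467 0.36472787] [0.51950714 0.38589511] yaw -13.8401613405265
outer [0.6116 0.363 ] pocket ctr [0.5679 0.3738]
inner [0.5989 0.3664] pocket ctr [0.5659 0.3746]
innerbot [0.6014 0.3658] pocket ctr [0.5713 0.3732]
-xwall lo [0.5391 0.3812] pocket ctr [0.5692 0.3738]
floor edge l [0.5394 0.381 ] pocket ctr [0.5695 0.3735]
0.0598 0.046 [0.6116 0.363  0.046 ]
0.0666 0.008 [0.5636 0.3749 0.008 ]
0.0626 0.048 [0.4997 0.3918 0.048 ]
0.0426 0.042 [0.5111 0.3886 0.042 ]
28 -0.006 -17 [168.7 419.5]
28 -0.006 17 [309.9 419.6]
28 0.019999999999999997 -17 [155.9 456.3]
28 0.019999999999999997 17 [320.6 456.4]
29 -0.006 -17 [168.6 415.5]
29 -0.006 17 [310.  415.6]
29 0.019999999999999997 -17 [155.7 451.7]
29 0.019999999999999997 17 [320.7 451.8]
30 -0.006 -17 [168.4 411.5]
30 -0.006 17 [310.1 411.6]
30 0.019999999999999997 -17 [155.5 447.1]
30 0.019999999999999997 17 [320.9 447.2]
```

View pics/w4.png

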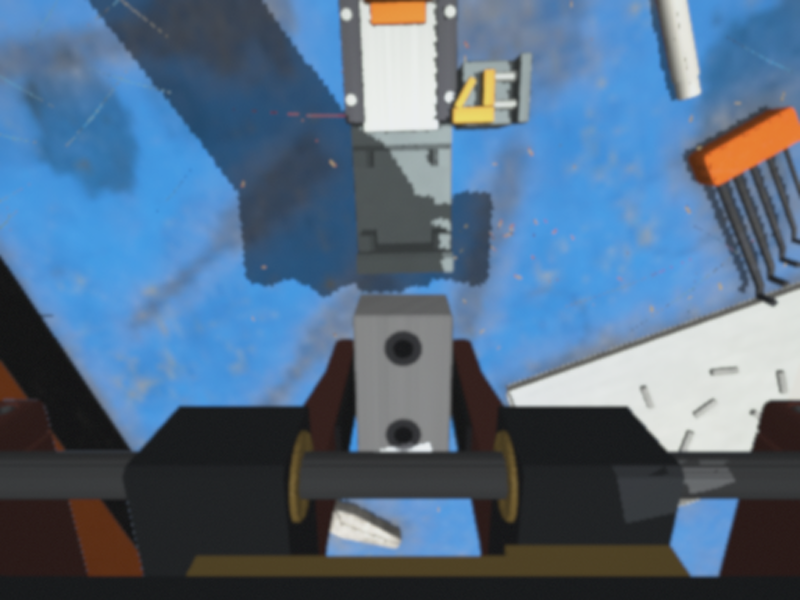

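```bash
python3 - <<'E'
from h import *
import pickle
p,o=pickle.load(open("w4.pkl","rb"))
cv2.imwrite("pics/z1.png",cv2.resize(p["frame"][175:235,210:310],None,fx=8,fy=8,interpolation=cv2.INTER_LINEAR))
f=p["frame"][75:180,215:300].astype(float)*1.5; 
cv2.imwrite("pics/z2.png",cv2.resize(np.clip(f,0,255).astype(np.uint8),None,fx=5.6,fy=5.6,interpolation=cv2.INTER_LINEAR))
E
```

```text
(no output)
```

View pics/z1.png

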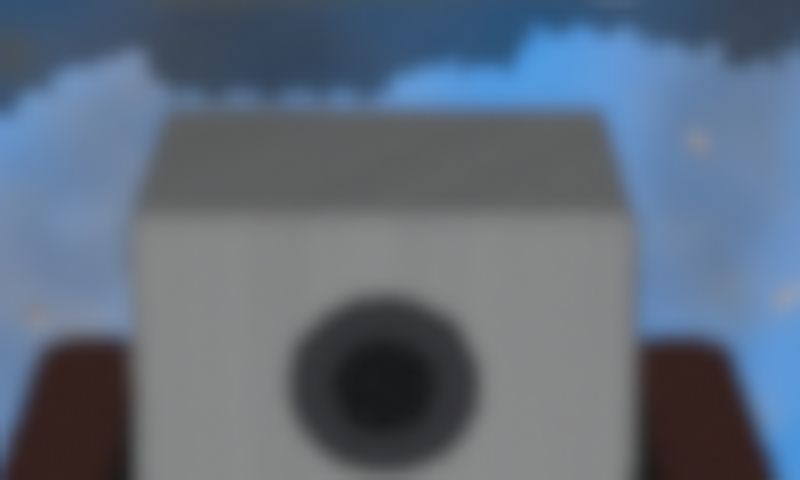

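View pics/z2.png

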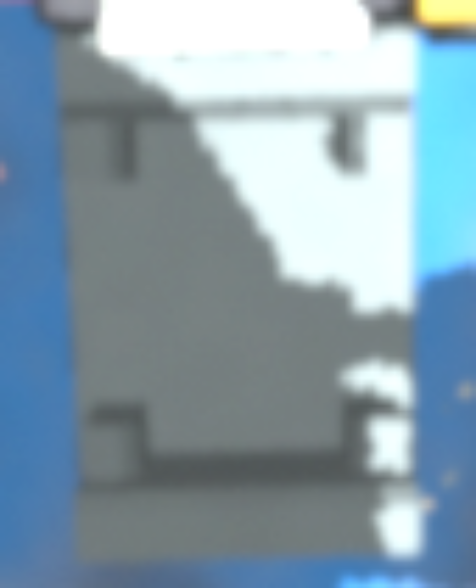

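>>> servo_tool([
  [25, [27, 0, 5], [0, 0, -0.038]],
  [25, [54, 0, 20], [0, 0, -0.038]],
  [25, [54, 0, 50], [0, 0, -0.038]],
  [25, [54, 0, 70], [0, 0, -0.038]],
  [25, [54, 0, 75], [0, 0, -0.038]],
  [25, [54, 0, 75], [0, 0, -0.038]],
  [25, [54, 0, 75], [0, 0, -0.038]],
  [25, [54, 0, 75], [0, 0, -0.038]],
])

```text
time: 18.65
position: [0.5685, 0.3745, 0.0855]
orientation: [0.379, 3.118, 0.001]
force: [-0.3, -0.1, -0.1]
gripper_width: 0.0339
```

```bash
python3 - <<'E'
from h import *
import pickle
p=eyes.get_image("wrist");o=bot.get_obs();pickle.dump((p,o),open("w5.pkl","wb"))
M=R.from_rotvec(o["orientation"]).as_matrix();print(o["time"],o["position"],M.round(4).tolist(),o["gripper_width"],o["force"])
f=np.clip(p["frame"].astype(float)*1.3,0,255).astype(np.uint8)
cv2.imwrite("pics/w5.png",cv2.resize(f[90:240,180:350],None,fx=4,fy=4,interpolation=cv2.INTER_LINEAR))
s=eyes.get_image("scene");pickle.dump(s,open("s5.pkl","wb"))
cv2.imwrite("pics/s5.png",cv2.resize(s["frame"][110:200,150:270],None,fx=6,fy=6,interpolation=cv2.INTER_LINEAR))
E
```

```text
18.7 [0.56836122 0.37450624 0.08533513] [[-0.9709, 0.2395, 0.0008], [0.2395, 0.9709, 0.0007], [-0.0006, 0.0009, -1.0]] 0.033768400984504815 [-0.05190212 -0.1199901  -1.5780266 ]
```

View pics/w5.png

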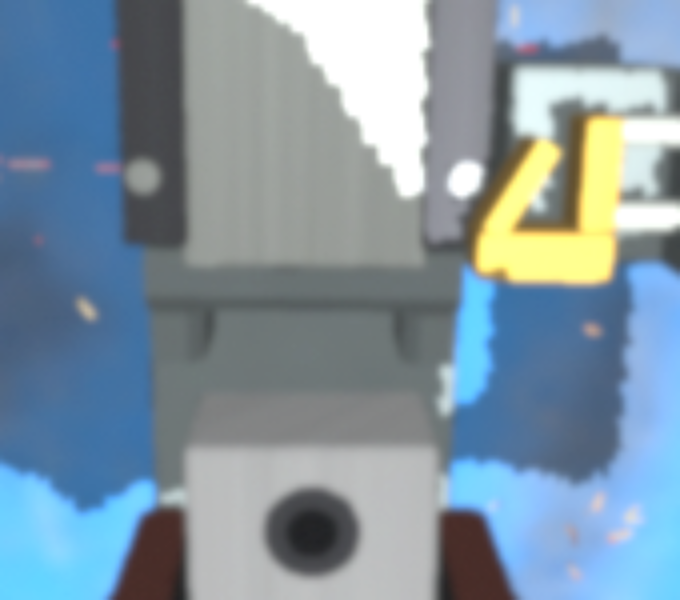

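View pics/s5.png

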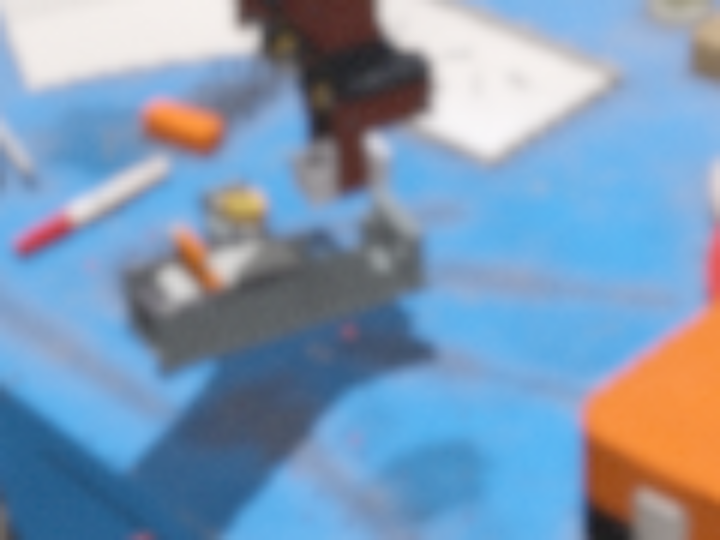

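>>> servo_tool([
  [25, [-0.5, -1.6, 10], [0, 0, 0]],
  [25, [-0.5, -1.6, 20], [0, 0, 0]],
  [25, [-0.5, -1.6, 27], [0, 0, 0]],
  [25, [-0.5, -1.6, 34], [0, 0, 0]],
  [25, [-0.5, -1.6, 40], [0, 0, 0]],
  [25, [-0.5, -1.6, 46], [0, 0, 0]],
  [25, [-0.5, -1.6, 51], [0, 0, 0]],
  [25, [-0.5, -1.6, 54], [0, 0, 0]],
])

```text
time: 19.75
position: [0.568, 0.3727, 0.0303]
orientation: [-0.379, -3.119, 0.0]
force: [-0.1, 0.4, -1.9]
gripper_width: 0.0335
```

>>> servo_tool([
  [25, [0, 0, 3], [0, 0, 0]],
  [25, [0, 0, 6], [0, 0, 0]],
  [25, [0, 0, 9], [0, 0, 0]],
  [25, [0, 0, 11], [0, 0, 0]],
  [25, [0, 0, 13], [0, 0, 0]],
  [25, [0, 0, 14], [0, 0, 0]],
  [25, [0, 0, 14], [0, 0, 0]],
  [25, [0, 0, 14], [0, 0, 0]],
])

```text
time: 20.75
position: [0.5682, 0.3727, 0.0167]
orientation: [0.379, 3.119, 0.0]
force: [0.4, 0.3, -1.5]
gripper_width: 0.0338
```

>>> servo_tool([
  [25, [0, 0, 0.5], [0, 0, 0]],
  [25, [0, 0, 1], [0, 0, 0]],
  [25, [0, 0, 1.5], [0, 0, 0]],
  [25, [0, 0, 2], [0, 0, 0]],
  [25, [0, 0, 2], [0, 0, 0]],
  [25, [0, 0, 2], [0, 0, 0]],
  [25, [0, 0, 2], [0, 0, 0]],
  [25, [0, 0, 2], [0, 0, 0]],
])

```text
time: 21.75
position: [0.568, 0.3727, 0.0147]
orientation: [-0.379, -3.119, -0.0]
force: [-0.5, -0.6, 0.9]
gripper_width: 0.0337
```

```bash
python3 - <<'E'
from h import *
import pickle
p=eyes.get_image("wrist");o=bot.get_obs();pickle.dump((p,o),open("w6.pkl","wb"))
print(o["time"],o["position"],o["gripper_width"],o["force"],o["torque"])
f=np.clip(p["frame"].astype(float)*1.3,0,255).astype(np.uint8)
cv2.imwrite("pics/w6.png",cv2.resize(f[60:260,160:360],None,fx=3,fy=3,interpolation=cv2.INTER_LINEAR))
E
```

```text
21.8 [0.56805907 0.37268518 0.0147348 ] 0.03368459566767543 [-1.07380214  0.09097254  1.33944693] [-0.09119     0.20080728  0.00224589]
```

View pics/w6.png

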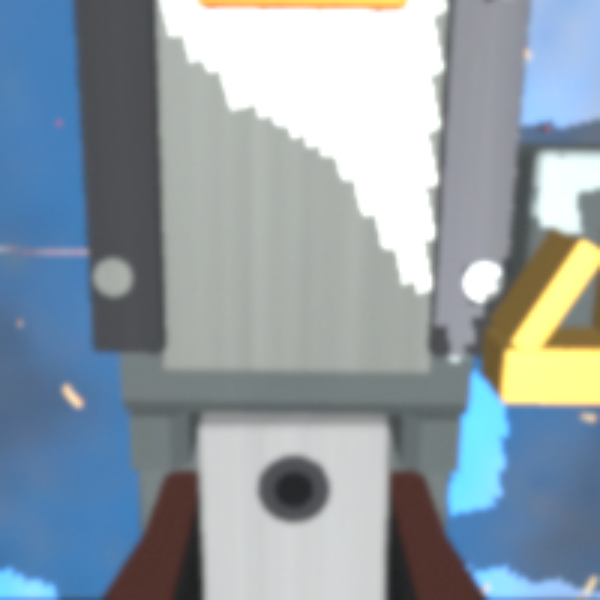

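>>> servo_tool([
  [25, [0, 0, 0.6], [0, 0, 0]],
  [25, [0, 0, 0.6], [0, 0, 0]],
  [45, [0, 0, 0.6], [0, 0, 0]],
  [60, [0, 0, 0.6], [0, 0, 0]],
  [60, [0, 0, 0.6], [0, 0, 0]],
  [60, [0, 0, 0.6], [0, 0, 0]],
  [60, [0, 0, -10], [0, 0, 0]],
  [60, [0, 0, -40], [0, 0, 0]],
])

```text
time: 22.8
position: [0.5672, 0.3721, 0.0542]
orientation: [-0.379, -3.117, 0.003]
force: [0.5, -0.2, 0.2]
gripper_width: 0.0601
```

>>> servo_tool([
  [60, [0, 0, -30], [0, 0, 0]],
  [60, [0, 0, -70], [0, 0, 0]],
  [40, [0, 0, -100], [0, 0, 0]],
  [20, [0, 0, -100], [0, 0, 0]],
  [0, [0, 0, -100], [0, 0, 0]],
  [0, [0, 0, -100], [0, 0, 0]],
  [0, [0, 0, -100], [0, 0, 0]],
  [0, [0, 0, -100], [0, 0, 0]],
])

```text
time: 23.8
position: [0.5679, 0.3725, 0.154]
orientation: [-0.379, -3.118, 0.001]
force: [0.6, -0.4, -0.1]
gripper_width: 0.0033
```

```bash
python3 - <<'E'
from h import *
import pickle
p=eyes.get_image("wrist");o=bot.get_obs();pickle.dump((p,o),open("w7.pkl","wb"))
print(o["time"],o["position"],o["gripper_width"],o["force"],o["joint_pos"].round(2))
for t,z in [("pocket",.008),("gate_tab",.058),("catch_nose",.063)]:
    for s in spot_point(t,p)[:2]:
        print(t,np.round(s["point"],1),np.round(at_z(p,s["point"],z),4),round(s["score"],2))
f=np.clip(p["frame"].astype(float)*1.2,0,255).astype(np.uint8)
cv2.imwrite("pics/w7.png",cv2.resize(f[:250,140:380],None,fx=2.4,fy=2.4,interpolation=cv2.INTER_LINEAR))
E
```

```text
23.85 [0.5680044  0.3725005  0.15421039] 0.001384003560331399 [0.17837233 0.3535897  0.12899068] [-1.    0.61  0.54  1.55 -0.34  1.08  0.95]
pocket [261.2  55.6] [0.4529 0.4056 0.008 ] 0.5
gate_tab [261.2  53.5] [0.4577 0.4039 0.058 ] 0.92
catch_nose [290.2 144.8] [0.5355 0.411  0.063 ] 0.72
```

View pics/w7.png

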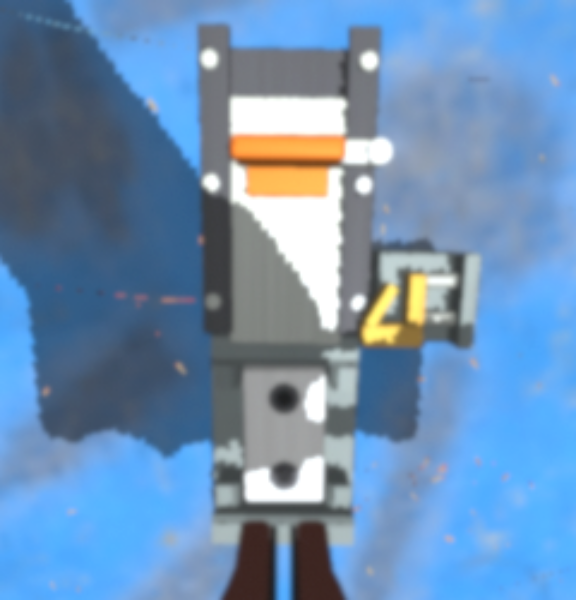

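>>> servo_tool([
  [0, [50, 0.5, 0], [0, 0, 0]],
  [0, [100, 1, 0], [0, 0, 0]],
  [0, [140, 1.5, 0], [0, 0, 0]],
  [0, [142, 1.5, 30], [0, 0, 0]],
  [0, [142, 1.5, 70], [0, 0, 0]],
  [0, [142, 1.5, 95], [0, 0, 0]],
  [0, [142, 1.5, 101], [0, 0, 0]],
  [0, [142, 1.5, 101], [0, 0, 0]],
])

```text
time: 25.0
position: [0.4309, 0.4082, 0.054]
orientation: [0.379, 3.118, 0.0]
force: [-0.2, 0.5, 0.6]
gripper_width: 0.0005
```

```bash
python3 - <<'E'
from h import *
import pickle
p=eyes.get_image("top");o=bot.get_obs()
print(o["time"],o["position"],o["gripper_width"],o["force"],o["joint_pos"].round(2))
cv2.imwrite("pics/t8.png",cv2.resize(p["frame"][140:230,130:230],None,fx=6,fy=6,interpolation=cv2.INTER_LINEAR))
p=eyes.get_image("scene")
cv2.imwrite("pics/s8.png",cv2.resize(p["frame"][110:200,150:270],None,fx=6,fy=6,interpolation=cv2.INTER_LINEAR))
E
```

```text
25.05 [0.43121377 0.40846014 0.05456743] 0.0003655111616656509 [0.21725102 0.48186083 0.41662624] [-1.19  0.59  0.48  1.85 -0.37  0.79  0.82]
```

View pics/s8.png

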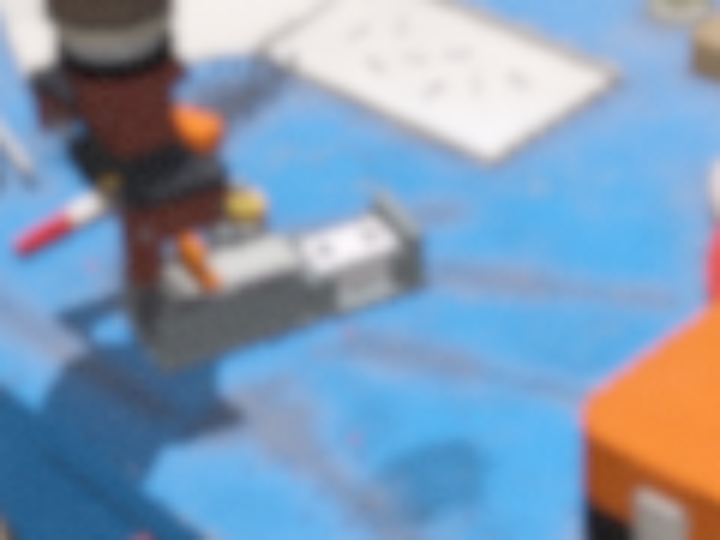

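View pics/t8.png

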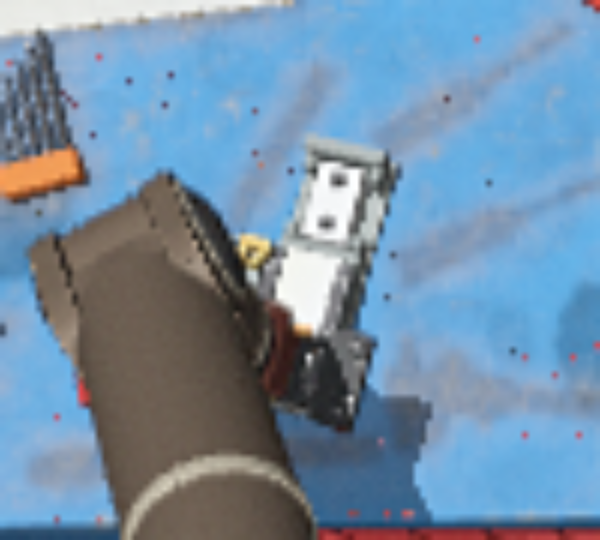

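>>> servo_tool([
  [0, [-8, 0, 0], [0, 0, 0]],
  [0, [-16, 0, 0], [0, 0, 0]],
  [0, [-24, 0, 0], [0, 0, 0]],
  [0, [-32, 0, 0], [0, 0, 0]],
  [0, [-40, 0, 0], [0, 0, 0]],
  [0, [-48, 0, 0], [0, 0, 0]],
  [0, [-54, -0.5, 0], [0, 0, 0]],
  [0, [-60, -0.5, 0], [0, 0, 0]],
])

```text
time: 26.1
position: [0.489, 0.3935, 0.0536]
orientation: [-0.379, -3.119, -0.0]
force: [-2.4, 2.0, 2.5]
gripper_width: 0.0004
```

```bash
python3 - <<'E'
from h import *
import pickle
p=eyes.get_image("wrist");o=bot.get_obs()
M=R.from_rotvec(o["orientation"]).as_matrix()
print(o["time"],o["position"],"tool force",(M.T@o["force"]).round(1), "carrier-ish x of TCP", ((o["position"]-[.568,.3725,0])@[.9709,-.2395,0]).round(4))
f=np.clip(p["frame"].astype(float)*1.2,0,255).astype(np.uint8)
cv2.imwrite("pics/w9.png",cv2.resize(f[60:384,120:400],None,fx=2,fy=1.8,interpolation=cv2.INTER_LINEAR))
E
```

```text
26.15 [0.48987364 0.39310231 0.05369907] tool force [1.3 1.3 0.2] carrier-ish x of TCP -0.0808
```

View pics/w9.png

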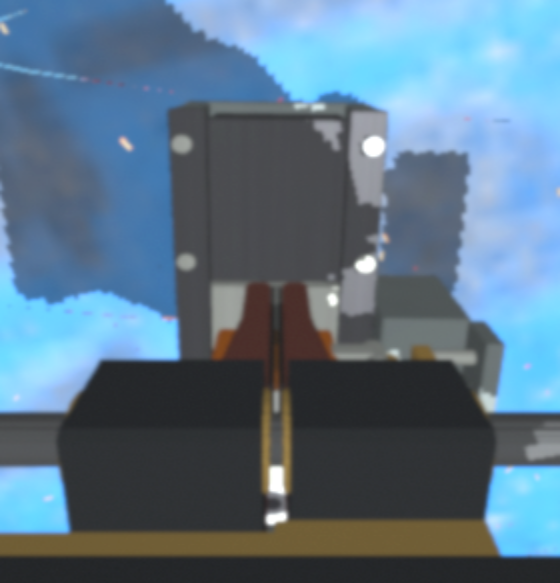

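>>> servo_tool([
  [0, [-4, 0, 0], [0, 0, 0]],
  [0, [-8, 0, 0], [0, 0, 0]],
  [0, [-12, 0, 0], [0, 0, 0]],
  [0, [-15, 0, 0], [0, 0, 0]],
  [0, [-18, 0, 0], [0, 0, 0]],
  [0, [-20, 0, 0], [0, 0, 0]],
  [0, [-22, 0, 0], [0, 0, 0]],
  [0, [-24, 0, 0], [0, 0, 0]],
])

```text
time: 27.15
position: [0.5106, 0.3875, 0.0535]
orientation: [-0.378, -3.116, 0.001]
force: [-6.4, 0.8, 4.8]
gripper_width: 0.0006
```

```bash
cat > st.py <<'E'
from h import *
o=bot.get_obs()
M=R.from_rotvec(o["orientation"]).as_matrix()
print(o["time"],o["position"],"tool force",(M.T@o["force"]).round(1), "x,y of TCP", ((o["position"]-[.568,.3725,0])@[.9709,-.2395,0]).round(4),((o["position"]-[.568,.3725,0])@[.2395,.9709,0]).round(4))
E
python3 st.py
```

```text
27.15 [0.51055624 0.38754784 0.05352263] tool force [ 6.4 -0.8 -4.8] x,y of TCP -0.0594 0.0009
```

>>> servo_tool([
  [0, [-1, 0, 0], [0, 0, 0]],
  [0, [-2, 0, 0], [0, 0, 0]],
  [0, [-3, 0, 0], [0, 0, 0]],
  [0, [-4, 0, 0], [0, 0, 0]],
  [0, [-5, 0, 0], [0, 0, 0]],
  [0, [-6, 0, 0], [0, 0, 0]],
  [0, [-7, 0, 0], [0, 0, 0]],
  [0, [-8, 0, 0], [0, 0, 0]],
])

```text
time: 28.15
position: [0.5198, 0.3853, 0.0536]
orientation: [-0.379, -3.118, 0.001]
force: [-3.3, -1.1, 2.2]
gripper_width: 0.0005
```

```bash
python3 st.py
```

```text
28.15 [0.51977356 0.385303   0.05357825] tool force [ 3.  -1.9 -2.2] x,y of TCP -0.0499 0.0009
```

>>> servo_tool([
  [0, [-1, 0, 0], [0, 0, 0]],
  [0, [-2, 0, 0], [0, 0, 0]],
  [0, [-3, 0, 0], [0, 0, 0]],
  [0, [-4, 0, 0], [0, 0, 0]],
  [0, [-5, 0, 0], [0, 0, 0]],
  [0, [-6, 0, 0], [0, 0, 0]],
  [0, [-6, 0, 0], [0, 0, 0]],
  [0, [-6, 0, 0], [0, 0, 0]],
])

```text
time: 29.15
position: [0.5208, 0.3851, 0.0535]
orientation: [-0.375, -3.111, 0.002]
force: [-17.6, -0.8, 12.1]
gripper_width: 0.0006
```

```bash
python3 st.py
```

```text
29.15 [0.52075664 0.3850868  0.05347726] tool force [ 17.   -5.  -11.9] x,y of TCP -0.0489 0.0009
```

>>> servo_tool([
  [0, [-1, 0, 0], [0, 0, 0]],
  [0, [-2, 0, 0], [0, 0, 0]],
  [0, [-3, 0, 0], [0, 0, 0]],
  [0, [-3, 0, 0], [0, 0, 0]],
  [0, [0, 0, 0], [0, 0, 0]],
  [0, [6, 0, 0], [0, 0, 0]],
  [0, [14, 0, 0], [0, 0, 0]],
  [0, [24, 0, 0], [0, 0, 0]],
])

```text
time: 30.15
position: [0.5027, 0.3899, 0.0537]
orientation: [0.38, 3.117, 0.001]
force: [-0.3, 0.7, 0.5]
gripper_width: 0.0003
```

>>> servo_tool([
  [0, [10, 0, 0], [0, 0, 0]],
  [0, [20, 0, -20], [0, 0, 0]],
  [0, [20, 0, -60], [0, 0, 0]],
  [0, [0, 0, -100], [0, 0, 0]],
  [0, [-50, 0, -110], [0, 0, 0]],
  [0, [-90, 0, -110], [0, 0, 0]],
  [0, [-90, 0, -110], [0, 0, 0]],
  [0, [-90, 0, -110], [0, 0, 0]],
])

```text
time: 31.15
position: [0.5889, 0.3688, 0.1642]
orientation: [-0.379, -3.118, -0.001]
force: [-0.8, 0.8, -0.9]
gripper_width: 0.0007
```

```bash
python3 - <<'E'
from h import *
import pickle
p=eyes.get_image("wrist");o=bot.get_obs()
print(o["time"],o["position"],o["force"])
for t,z in [("gate_tab",.058),("catch_nose",.063)]:
    for s in spot_point(t,p)[:2]:
        w=at_z(p,s["point"],z);print(t,np.round(s["point"],1),w.round(4),round(s["score"],2),((w-[.568,.3725,0])@[.9709,-.2395,0]).round(4),((w-[.568,.3725,0])@[.2395,.9709,0]).round(4))
f=np.clip(p["frame"].astype(float)*1.2,0,255).astype(np.uint8)
cv2.imwrite("pics/w10.png",cv2.resize(f[20:240,140:380],None,fx=2.6,fy=2.6,interpolation=cv2.INTER_LINEAR))
p=eyes.get_image("scene")
cv2.imwrite("pics/s10.png",cv2.resize(p["frame"][110:200,150:270],None,fx=6,fy=6,interpolation=cv2.INTER_LINEAR))
E
```

```text
31.2 [0.58840726 0.36930532 0.16405019] [-0.75419545  0.3687654  -0.24864537]
gate_tab [256.  119.8] [0.5296 0.3832 0.058 ] 0.79 -0.0399 0.0012
```

View pics/w10.png

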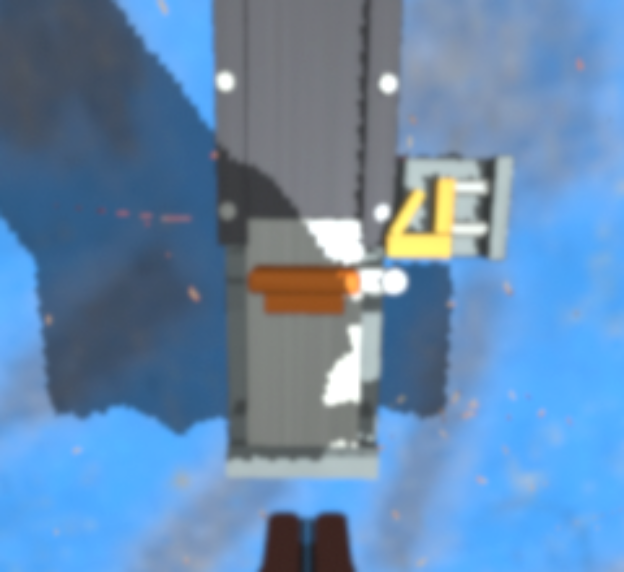

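View pics/s10.png

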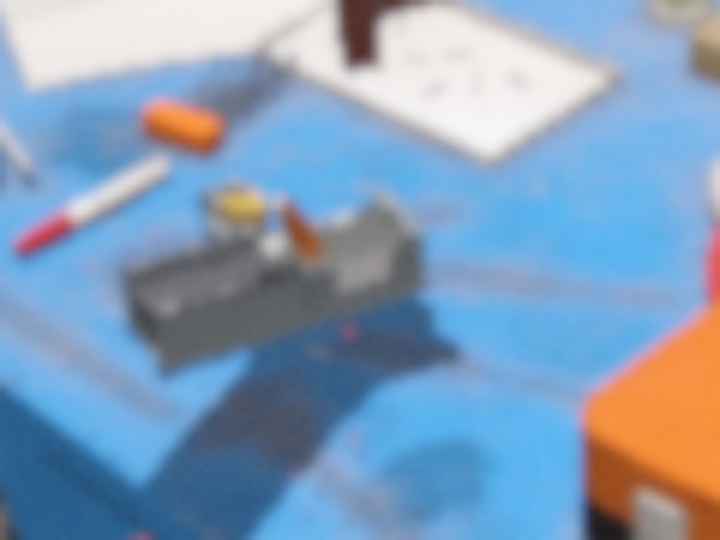

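```bash
python3 -c "
from h import *
print(job_done())"
```

```text
the job is handed in; nothing more can be done
None
```

The job is done and handed in at about 31 s of the 72 s allowed; no verdict was reported.

- **Bench and pocket:** I lifted the insert from the tray by its ends and set it down on the clear patch. I then let go, took it again across its sides and seated it in the carrier's pocket.
- **Gate:** I pushed the gate shut by the orange tab until it stopped dead, with about 17 N on the tool. Then I backed off and lifted clear, so the robot touches nothing.

**Last checks:**
- **Insert:** it lay flat and square in the pocket when I looked before closing the gate. After that the blade covers it, so I did not see it again from above.
- **Gate and catch:** the final wrist picture shows the gate's striker past the brass nose and the catch fully out. The trained network did not report the catch nose in that picture, so this rests on comparing the nose's position with the earlier picture.
- **Marker, red screwdriver and spanner:** I never moved near the spanner or the marker, and passed over the screwdriver at height. The marker looks unmoved in the last scene picture. I did not measure any of the three again.
- **Disagreement:** the wrist camera's scale suggested the held insert sat several millimetres lower in the grip than the arm's position implied. The scene camera and the contact at the pocket floor agreed with the arm, so I went by those. I also corrected a sideways camera offset of about 1.5 mm by eye.

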